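# Kit out the turned cabinet parts

### The job

Pick the four turned wooden parts (bun foot, tapered foot, knob and spindle) out from among the sawn offcuts and put each one in the kit tray made to its size: bun foot in the large square tray, tapered foot in the medium one, knob in the small one, spindle lying lengthwise in the long one. Set each down gently rather than dropping it, resting flat on its tray's floor the way up it started, and do not disturb the two plain sawn offcuts, the square block and the straight strip.

Things in the scene. Friction and masses are not known exactly. Their poses are not given: they have to be found in the camera images.
- bun_foot: Turned bun foot of pale wood, the widest round part: 66 mm diameter, 46 mm high, straight vertical sides from 5 to 36 mm up, edge rounded in above that to a flat top 52 mm across. About 100 g. Stands on its base. Origin: centre of its underside, z up; yaw does not matter.
- tapered_foot: Turned tapered foot of pale wood, the tallest round part, 72 mm high: base 48 mm diameter for the lowest 10 mm, tapering to a straight round neck of 34 mm diameter from 38 mm up to the flat top. About 70 g. Stands on its wide base. Origin: centre of its underside, z up; yaw does not matter.
- knob: Turned drawer knob of pale wood, the smallest round part, 45 mm high: base 30 mm diameter, a narrow waist of 18 mm from 13 to 19 mm up, and above it a head with straight sides of 28 mm diameter from 24 to 40 mm up. About 25 g. Stands on its base. Origin: centre of its underside, z up; yaw does not matter.
- spindle: Turned spindle of pale wood lying on the bench: 140 mm long (along its x), 34 mm square in section at a middle block 40 mm long (the place to grip, centred on the origin, flat vertical sides) and at two end blocks 20 mm long; thin round waists of 22 mm diameter between them. About 90 g. Origin: its very centre, 17 mm above what it lies on; z up.
- offcut_block: Plain sawn square offcut, not a turned part: 44 x 44 mm, 60 mm high, pale wood, loose. To be left where it stands. Origin: centre of its underside.
- offcut_strip: Plain sawn straight offcut, not a turned part: 140 mm long (its x), 34 x 34 mm square all along, pale wood, loose. To be left where it lies. Origin: centre of its underside.
- tray_large: Fixed shallow wooden kit tray, dark walls 5 mm thick, 16 mm high overall, flat pale floor 6 mm thick (inner depth 10 mm). Origin: centre of its underside, on the bench; z up. The largest square tray: inside 82 x 82 mm.
- tray_medium: Fixed shallow wooden kit tray, dark walls 5 mm thick, 16 mm high overall, flat pale floor 6 mm thick (inner depth 10 mm). Origin: centre of its underside, on the bench; z up. The middle square tray: inside 64 x 64 mm.
- tray_small: Fixed shallow wooden kit tray, dark walls 5 mm thick, 16 mm high overall, flat pale floor 6 mm thick (inner depth 10 mm). Origin: centre of its underside, on the bench; z up. The smallest square tray: inside 46 x 46 mm.
- tray_long: Fixed shallow wooden kit tray, dark walls 5 mm thick, 16 mm high overall, flat pale floor 6 mm thick (inner depth 10 mm). Origin: centre of its underside, on the bench; z up. The oblong tray: inside 156 mm (along its x) by 50 mm (along its y).
Things that resemble listed ones, but are neither listed nor needed, are in the scene too. Leave any purple or turquoise look-alike of the tapered_foot alone.

How it is judged (in metres and radians):
At the end, for the whole second after the job is handed in: Each part lies in its own tray: centre within 13 mm of the tray's centre, on the tray floor (height within 4 mm), same way up within 0.1 rad (spindle within 0.2 rad of the tray's length), released and at rest; both offcuts within 20 mm of their start (horizontal distance between bun_foot and tray_large below 0.013 m and z of bun_foot in the frame of tray_large between 0.002 and 0.01 m and angle between each of bun_foot, tapered_foot, knob, spindle's own z axis and vertical below 0.1 rad and linear speed of each of bun_foot, tapered_foot, knob, spindle below 0.02 m/s and horizontal distance between tapered_foot and tray_medium below 0.013 m and z of tapered_foot in the frame of tray_medium between 0.002 and 0.01 m and horizontal distance between knob and tray_small below 0.013 m and z of knob in the frame of tray_small between 0.002 and 0.01 m and horizontal distance between spindle and tray_long below 0.013 m and z of spindle in the frame of tray_long between 0.019 and 0.027 m and angle between the x axis of spindle and the x axis of tray_long, either way round below 0.2 rad and distance of each of offcut_block, offcut_strip from where it was at the start of the episode below 0.02 m); the robot touches nothing.
It fails at once if an offcut is moved by more than 20 mm (distance of any of offcut_block, offcut_strip from where it was at the start of the episode above 0.02 m).
It fails at once if a part is dropped: out of the fingers and moving faster than 0.7 m/s (a fall of about 25 mm) ((linear speed of bun_foot above 0.7 m/s and contact force between bun_foot and the fingers below 0.05 N) or (linear speed of tapered_foot above 0.7 m/s and contact force between tapered_foot and the fingers below 0.05 N) or (linear speed of knob above 0.7 m/s and contact force between knob and the fingers below 0.05 N) or (linear speed of spindle above 0.7 m/s and contact force between spindle and the fingers below 0.05 N)).
It also fails if it takes over 96 s, if anything falls off the work surface, if the arm or the gripper's body presses on something with over 40 N, if the wrist force passes 120 N, or if a joint passes its speed limit or range.

### The arm

A 6-joint arm with a two-finger parallel gripper is mounted at the origin on the work surface. World frame = base frame: x ahead of the robot, y to its left, z up, the work surface at z = 0. Lengths are in mm, angles in rad, forces in N, time in s.
With the tool pointing down it reaches from about 350 to 875 mm from the base axis. Payload 4.2 kg.
Tool frame: the origin (TCP) lies midway between the tips of the shut fingers; the grasp point (between the pads) lies 19 mm behind it; z points along the fingers, y is the line along which they close (so a half turn about z gives the same grasp; the last joint's range is limited). The gripper opens to 85 mm and grips with 20 to 120 N. Pads are 22 mm wide; open, the fingers measure 114 mm over their backs; the gripper's body (76 mm by 85 mm) begins 54 mm behind the grasp point. The pads swing forward as they close: fully open they stand 13 mm farther back than shut.
Start: joints at [1.386, 0.385, 0.008, 0, -1.194, -0.259], TCP at [268.325, 564.447, 231.312] pointing down, gripper open.
Joint ranges: [-3.14, 3.14], [-1.21, 2.06], [-1.07, 1.41], [-3.16, 2.05], [-2.99, -0.16], [-3.1, 3.1]. Speed limits (rad/s): [2.79, 2.79, 3.14, 3.14, 3.14, 3.14].

### API

Orientations are given as a unit quaternion [x, y, z, w].
In Python, from bench import * gives the robot as it stands.
- The arm moves only by the tool drive_tool, never from a script. Its argument "plan" is a list that holds one entry, the list of rows, each a list of 5 numbers: the closure, from -1 (fully open) to 1 (shut), then the shift along the world's x, y, z in mm, then the turn about the world's z in degrees. A call has 1 to 20 rows; each row shifts and turns the commanded pose from where the row before left it; what a row does not reach is not made up. A row lasts 1/12 s, in which the tool goes at most 41.7 mm and 7.16 degrees, less where a joint would pass 70% of its speed; a pose out of reach is approached as far as the arm can. A call is refused whole if a number of a shift passes 41.7 or a number of a turn 7.16, either way. A call with a gripper value outside its range is refused whole. The fingers move at their own pace and stop on an object; the grip force is fixed at half the most. Time passes only in rows, so rows that do not move let the fingers close. It gives the time, the measured TCP pose, the force, the opening and the grip force at its end, in the units of the state.
- read_state(): the state, without advancing time (a new reading comes with each control period).
- get_image(name): name is "scene" or "side" or "wrist"; returns (picture, depth): 420x560x3 uint8, red, green, blue; 420x560 float32, mm along the optical axis (not along the pixel's ray), 0 where there is no reading.
- camera_model(name): a dict with "fx", "fy", "cx", "cy" (pixels), "R" (3x3) and "t" (3): a world point X has camera coordinates R X + t; the wrist camera has in their place "mount" (4x4, takes a point from camera to tool coordinates, whose origin is the TCP and whose axes are the flange's). Camera axes: x right, y down, z forward; pixel columns grow to the right and rows downward; lengths in mm; the calibration is good to about 2 mm. A picture is of the moment at which its call begins: read the wrist's pose just before it. camera_model takes no time and is no camera call.
- job_done(): hands the job in; it is judged then, once.
The state is a dict: "clock": time; "joints": joint angles; "joint_vel": joint speeds; "joint_efforts": joint torques, N m; "position": TCP position; "ee_rot": TCP orientation; "contact_force": force on the tool from outside, world axes, zero at the start; "wrist_torque": the same for the moment, N m; "gripper_width": finger opening in mm; "grasp_force": force on a finger pad.
Only numpy, scipy, OpenCV 4.12 (cv2) and the standard library are available. Lean on these libraries where they do the work, as an engineer would, in place of code of your own. Each camera call takes 0.05 s, during which the arm holds its last target. There are 200 camera calls.

## Working session

There is one attempt and no reset: what is moved stays moved. The work goes in short steps, Python scripts to look and compute and a tool call to move; the robot and the scene stay as the last step left them, time stands still between calls to the robot, and variables do not carry over. Pictures are saved under pics/ and viewed, at most 14 in all, crops included, and the job is handed in when it is done.

Besides the shell and the picture viewer there is one more tool, called after ">>>" by a JSON object that holds its "fn" and its "kwargs", one argument or row to a line. drive_tool: Moves the arm, as the interface text tells. Its arguments: {"type":"object","properties":{"plan":{"type":"array"}},"required":["plan"]}

```bash
mkdir -p pics
cat > h.py <<'E'
from bench import *
import numpy as np, cv2
def world(name, dep, m=None):
    m=m or camera_model(name); v,u=np.mgrid[0:420,0:560]
    P=np.stack([(u-m['cx'])/m['fx']*dep,(v-m['cy'])/m['fy']*dep,dep],-1)
    return (P-np.array(m['t']))@np.array(m['R'])   # R^T (P-t)
E
python3 - <<'E'
from h import *
for n in ['scene','side']:
    p,d=get_image(n); cv2.imwrite(f'pics/{n}0.png',p[:,:,::-1]); np.savez(f'{n}0.npz',p=p,d=d)
    m=camera_model(n); print(n,m['fx'],-np.array(m['R']).T@np.array(m['t']))
s=read_state(); print(s['clock'],s['position'],s['ee_rot'],s['gripper_width'],s['contact_force'])
E
```

```text
scene 392.1791668098163 [963.88864676 -58.79919459 738.98623409]
side 545.3649670103866 [463.39897327 925.17312754 752.41300103]
0.1 [268.10695403 564.00651613 230.30175408] [ 9.75464916e-01 -2.20152696e-01 -1.61515240e-04  9.80622882e-04] 85.55680594584855 [-0.19936089  0.70731789  0.08994072]
```

View pics/scene0.png

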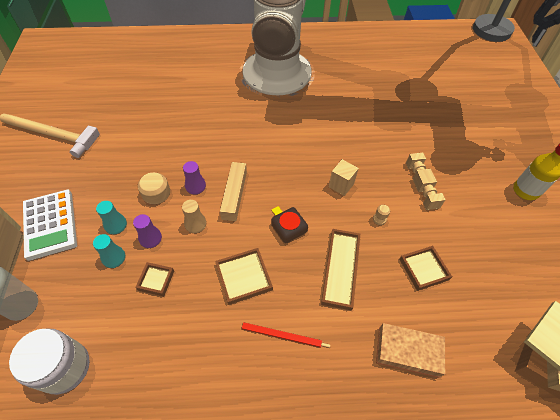

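View pics/side0.png

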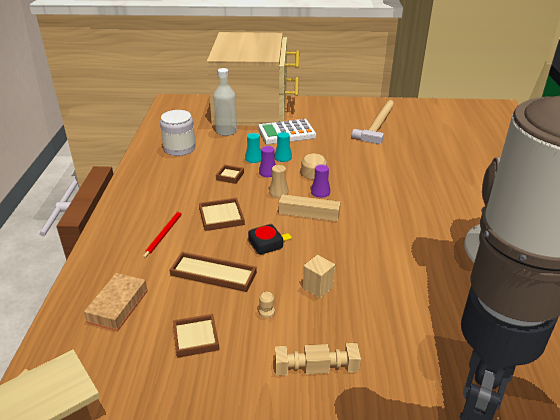

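The scene view shows the bun foot at (153,188), tapered foot at (194,216), knob at (383,214), spindle at (424,180), strip at (233,190) and block at (344,176). The trays are at (155,279), (244,276), (340,269) and (425,268). The purple look-alikes at (193,178) and (148,231) and the turquoise ones at (110,217) and (108,250) are to be avoided. Next I'll measure everything with depth.

```bash
cat > meas.py <<'E'
from h import *
def run(tag):
    H={}
    for n in ['scene','side']:
        f=np.load(f'{n}{tag}.npz'); W=world(n,f['d']).reshape(-1,3); c=f['p'].reshape(-1,3).astype(int)
        ok=(f['d'].ravel()>0)&(W[:,0]>330)&(W[:,0]<800)&(abs(W[:,1])<480); H[n]=(W[ok],c[ok])
    return H
def fit(P):
    r=cv2.minAreaRect(P[:,:2].astype(np.float32)); return np.round(r[0],1),np.round(r[1],1),round(r[2],1)
E
python3 - <<'E'
from meas import *
H=run('0')
for n,(W,c) in H.items():
    fl=W[abs(W[:,2])<6]; print(n,'bench z',np.median(fl[:,2]),len(fl))
    for lo,hi in [(10,20),(22,120)]:
        k=(W[:,2]>lo)&(W[:,2]<hi)
        G=np.zeros((480,960),np.uint8); G[(W[k,0]-330).astype(int),(W[k,1]+480).astype(int)]=255
        G=cv2.morphologyEx(G,cv2.MORPH_CLOSE,np.ones((7,7)))
        N,L,S,C=cv2.connectedComponentsWithStats(G)
        for i in range(1,N):
            if S[i,4]<150: continue
            q=L[(W[k,0]-330).astype(int),(W[k,1]+480).astype(int)]==i
            P=W[k][q]; print(lo,fit(P),'ztop',np.round(np.percentile(P[:,2],98),1),c[k][q].mean(0).astype(int),len(P))
E
```

```text
scene bench z -0.3936370619467304 74986
10 (array([ 422.4, -203.1]), array([15.5, 41.9]), 28.8) ztop 19.6 [ 98  53 101] 66
10 (array([ 515.3, -466.2]), array([103.1,  29.6]), 1.5) ztop 19.8 [203 210 195] 363
10 (array([ 517.1, -369.4]), array([21. , 45.8]), 40.8) ztop 19.7 [ 54 111 104] 90
10 (array([ 524.1, -195. ]), array([16.5, 43.1]), 39.6) ztop 19.8 [144 110  71] 74
10 (array([ 555.1, -291.7]), array([21.3, 45.2]), 31.7) ztop 19.7 [ 95  52 101] 85
10 (array([632.1,  99.7]), array([ 60.2, 167.2]), 76.0) ztop 17.9 [135  83  49] 584
10 (array([ 596.7, -360.4]), array([21.1, 45.8]), 39.7) ztop 19.4 [ 54 111 103] 94
10 (array([640.5, -99.5]), array([94.1, 92. ]), 16.9) ztop 18.0 [134  84  50] 516
10 (array([640. , 270.3]), array([75.6, 76.5]), 15.7) ztop 18.0 [122  75  45] 450
10 (array([ 641.3, -275.9]), array([57.9, 56.9]), 73.9) ztop 17.6 [127  78  48] 343
22 (array([425.3, 320.2]), array([141.5,  36.2]), 5.7) ztop 35.8 [202 169 107] 754
22 (array([ 436.5, -119.9]), array([ 34.5, 142.5]), 79.9) ztop 36.0 [226 188 118] 854
22 (array([420.1, 129.6]), array([44.5, 48.1]), 50.1) ztop 
[... 2950 characters left out ...]
 21.6) ztop 74.1 [  9 150 145] 286
22 (array([ 511.8, -199.8]), array([37.2, 39.8]), 38.8) ztop 74.3 [180 147  97] 344
22 (array([531.4,   3.5]), array([60.7, 63.7]), 28.7) ztop 36.5 [117  29  28] 571
22 (array([516.3, 204.2]), array([26. , 26.7]), 3.0) ztop 46.9 [199 164 110] 218
22 (array([ 545.2, -294.4]), array([38.7, 39.9]), 76.7) ztop 74.0 [120  54 145] 310
22 (array([ 587.2, -365.4]), array([37.9, 38. ]), 85.8) ztop 74.3 [  9 151 147] 290
22 (array([793.3, 438.4]), array([60.5, 87. ]), 39.7) ztop 83.8 [216 193 134] 1429
22 (array([777. , 203.8]), array([ 46. , 118.6]), 0.0) ztop 32.6 [200 153 100] 845
22 (array([ 777.8, -408.9]), array([90.2, 43.4]), 89.3) ztop 102.1 [185 180 173] 669
```

Run:
```python
from meas import *
H=run('0')
for nm,x,y,r,zt in [('bun',426,-297,45,46),('tap',513,-202,35,72),('knob',517,202,28,45)]:
    for n,(W,c) in H.items():
        q=(np.hypot(W[:,0]-x,W[:,1]-y)<r)&(abs(W[:,2]-zt-1)<3)
        (a,b),R=cv2.minEnclosingCircle(W[q][:,:2].astype(np.float32)); print(nm,n,round(a,1),round(b,1),'R',round(R,1),q.sum(),W[q].mean(0).round(1))
for n,(W,c) in H.items():
    q=(np.hypot(W[:,0]-424,W[:,1]-321)<85)&(abs(W[:,2]-35)<3); print('spin',n,fit(W[q]),W[q].mean(0).round(1))
    q=(np.hypot(W[:,0]-424,W[:,1]-321)<24)&(abs(W[:,2]-35)<3); print('mid',n,fit(W[q]))
    for nm,x,y,r in [('long',632,100,95),('large',640,-99,75),('med',640,270,65),('small',641,-275,50)]:
        dark=(c.sum(1)<330)&(c[:,0]>c[:,2]+20)
        q=(np.hypot(W[:,0]-x,W[:,1]-y)<r)&(W[:,2]>14.5)&(W[:,2]<20)&dark; print(nm,n,fit(W[q]),q.sum())
p=np.load('scene0.npz')['p']; cv2.imwrite('pics/crop.png',cv2.resize(p[140:320,85:285,::-1],None,fx=3.3,fy=3.3,interpolation=cv2.INTER_CUBIC)[:600])
```

```text
bun scene 425.9 -299.0 R 28.0 307 [ 425.5 -299.7   45.5]
bun side 424.5 -296.8 R 30.0 174 [ 424.7 -296.6   46.6]
tap scene 511.6 -204.3 R 16.7 146 [ 511.9 -205.1   71.5]
tap side 511.5 -202.8 R 18.1 82 [ 511.2 -201.9   72.3]
knob scene 517.8 201.1 R 11.6 68 [517.4 201.2  44.5]
knob side 515.1 203.4 R 12.2 84 [515.3 204.4  45. ]
spin scene (array([425.7, 320.2]), array([140.8,  35. ]), 5.2) [429.4 320.5  33.8]
mid scene (array([425.3, 320.5]), array([40.4, 34.4]), 5.8)
long scene (array([632.1,  99.8]), array([ 59.8, 166.8]), 75.8) 371
large scene (array([641.4, -99.2]), array([92.2, 91.9]), 17.1) 313
med scene (array([640. , 269.9]), array([74.3, 75.3]), 15.8) 257
small scene (array([ 641.4, -275.3]), array([56.9, 56.7]), 73.9) 195
spin side (array([423.9, 322. ]), array([139.9,  36.8]), 6.1) [424.7 322.4  34.1]
mid side (array([424.2, 321.9]), array([39.8, 36.9]), 5.0)
long side (array([631.4, 101.7]), array([ 63.6, 166.5]), 76.0) 320
large side (array([640.3, -97. ]), array([92.5, 95. ]), 16.8) 165
med side (array([638.5, 272. ]), array([73.7, 77.3]), 15.7) 297
small side (array([ 640.6, -273.5]), array([61.1, 57.6]), 76.9) 85
```

View pics/crop.png

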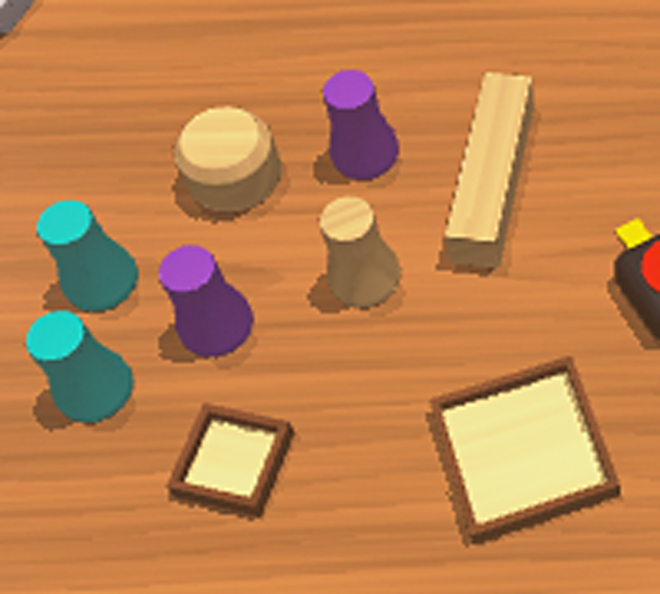

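The crop confirms the pale tapered foot at scene (194,216), between the purple ones at (193,178) and (148,231). It matches on colour, its 34 mm neck and its 72 mm height. The bun foot is at (153,188). The plain strip at (233,190) has no waists, so the part at (424,180) is the spindle. I'll take the spindle first.

>>> {"fn": "drive_tool", "kwargs": {
  "plan": [
    [[-1,19.6,-30.4,-15,3.9],[-1,19.6,-30.4,-15,3.9],[-1,19.6,-30.4,-15,3.9],[-1,19.6,-30.4,-15,3.9],[-1,19.6,-30.4,-15,3.9],[-1,19.6,-30.4,-15,3.9],[-1,19.6,-30.4,-15,3.9],[-1,19.6,-30.4,-15,3.9],[-1,0,0,0,0],[-1,0,0,0,0],[-1,0,0,0,0],[-1,0,0,0,0]]
  ]
}}

```text
clock: 1.1
position: [425.2, 322.4, 111.8]
ee_rot: [0.999, 0.051, 0.0, -0.001]
contact_force: [0.1, -0.0, -0.7]
gripper_width: 85.1
grasp_force: 0.0
```

>>> {"fn": "drive_tool", "kwargs": {
  "plan": [
    [[-1,0,-0.5,-15,0],[-1,0,-0.5,-15,0],[-1,0,0,-15,0],[-1,0,0,-15,0],[-1,0,0,-15,0],[-1,0,0,-12,0],[-1,0,0,-8,0],[-1,0,0,-6,0],[-1,0,0,0,0],[-1,0,0,0,0],[1,0,0,0,0],[1,0,0,0,0],[1,0,0,0,0],[1,0,0,0,0],[1,0,0,0,0],[1,0,0,0,0],[1,0,0,0,0],[1,0,0,0,0]]
  ]
}}

```text
clock: 2.6
position: [425.5, 320.7, 11.0]
ee_rot: [0.999, 0.05, 0.001, -0.001]
contact_force: [-0.6, 1.0, 5.6]
gripper_width: 32.8
grasp_force: 61.5
```

>>> {"fn": "drive_tool", "kwargs": {
  "plan": [
    [[1,0,0,6,0],[1,0,0,12,0],[1,0,0,18,0],[1,0,0,22,0],[1,0,0,22,0],[1,17.2,-18.3,10,-1.7],[1,17.2,-18.3,0,-1.7],[1,17.2,-18.3,0,-1.7],[1,17.2,-18.3,0,-1.7],[1,17.2,-18.3,0,-1.7],[1,17.2,-18.3,0,-1.7],[1,17.2,-18.3,0,-1.7],[1,17.2,-18.3,0,-1.7],[1,17.2,-18.3,0,-1.7],[1,17.2,-18.3,0,-1.7],[1,17.2,-18.3,0,-1.7],[1,17.2,-18.3,0,-1.7],[1,0,0,0,0],[1,0,0,0,0],[1,0,0,0,0]]
  ]
}}

```text
clock: 4.27
position: [630.6, 100.4, 99.6]
ee_rot: [0.992, -0.128, -0.001, 0.0]
contact_force: [0.4, -0.1, -1.5]
gripper_width: 33.0
grasp_force: 60.7
```

>>> {"fn": "drive_tool", "kwargs": {
  "plan": [
    [[1,1,0.4,-12,0.6],[1,0,0,-15,0],[1,0,0,-15,0],[1,0,0,-14,0],[1,0,0,-10,0],[1,0,0,-6,0],[1,0,0,-4,0],[1,0,0,-3,0],[1,0,0,-2,0],[1,0,0,0,0],[1,0,0,0,0]]
  ]
}}

```text
clock: 5.18
position: [632.9, 101.1, 19.8]
ee_rot: [0.993, -0.122, 0.0, -0.0]
contact_force: [0.8, -0.7, -0.1]
gripper_width: 32.9
grasp_force: 60.7
```

>>> {"fn": "drive_tool", "kwargs": {
  "plan": [
    [[1,-0.5,0,-1,0],[1,0,0,-1,0],[1,0,0,-0.5,0],[1,0,0,0,0],[-1,0,0,0,0],[-1,0,0,0,0],[-1,0,0,0,0],[-1,0,0,0,0],[-1,0,0,0,0],[-1,0,0,0,0],[-1,0,0,6,0],[-1,0,0,12,0],[-1,0,0,20,0],[-1,0,0,30,0],[-1,0,0,30,0],[-1,0,0,0,0]]
  ]
}}

```text
clock: 6.52
position: [636.4, 102.1, 123.5]
ee_rot: [0.993, -0.121, 0.007, -0.003]
contact_force: [1.0, -0.3, 1.2]
gripper_width: 85.1
grasp_force: 0.0
```

>>> {"fn": "drive_tool", "kwargs": {
  "plan": [
    [[-1,-14.5,12.6,-4,0],[-1,-14.5,12.6,-4,0],[-1,-14.5,12.6,-4,0],[-1,-14.5,12.6,-4,0],[-1,-14.5,12.6,-4,0],[-1,-14.5,12.6,0,0],[-1,-14.5,12.6,0,0],[-1,-14.5,12.6,0,0],[-1,0,0,0,0],[-1,0,0,0,0],[-1,0,0,0,0]]
  ]
}}

```text
clock: 7.43
position: [516.6, 202.0, 95.7]
ee_rot: [0.993, -0.122, 0.001, -0.0]
contact_force: [-0.4, -0.6, -0.2]
gripper_width: 85.3
grasp_force: 0.0
```

Run:
```python
from h import *
s=read_state(); print(s['position'],s['ee_rot'])
p,d=get_image('scene'); cv2.imwrite('pics/s1.png',cv2.resize(p[130:330,280:480,::-1],None,fx=3,fy=3)); np.savez('scene1.npz',p=p,d=d)
s=read_state(); print(s['position'])
```

```text
[516.63826012 202.01109002  95.66141703] [ 9.92536966e-01 -1.21941411e-01  6.59321353e-04 -4.78192795e-04]
[516.74594636 201.72776224  95.42743835]
```

View pics/s1.png

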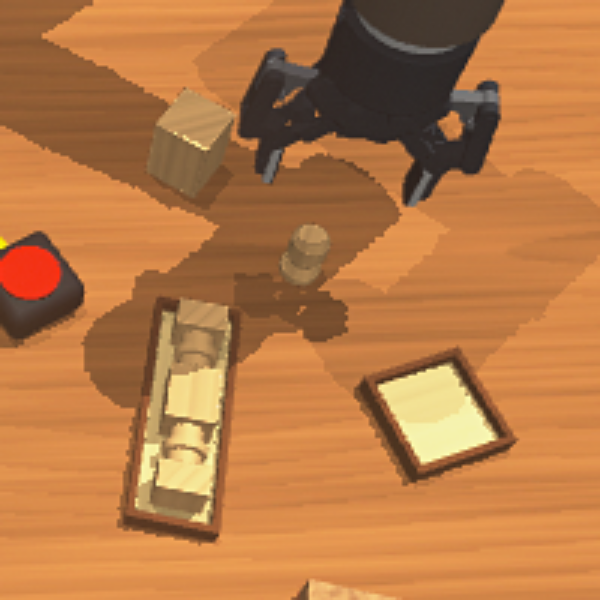

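The spindle lies in the long tray (crop 190,400), with the knob under the gripper at crop (303,255). Going down.

>>> {"fn": "drive_tool", "kwargs": {
  "plan": [
    [[-1,0,0.3,-15,0],[-1,0,0,-18,0],[-1,0,0,-18,0],[-1,0,0,-14,0],[-1,0,0,-10,0],[-1,0,0,-6,0],[-1,0,0,0,0],[-1,0,0,0,0],[1,0,0,0,0],[1,0,0,0,0],[1,0,0,0,0],[1,0,0,0,0],[1,0,0,0,0],[1,0,0,0,0],[1,0,0,0,0],[1,0,0,0,0]]
  ]
}}

```text
clock: 8.82
position: [516.2, 202.3, 14.4]
ee_rot: [0.993, -0.122, 0.0, -0.0]
contact_force: [-0.8, -0.5, 5.2]
gripper_width: 25.6
grasp_force: 58.9
```

Run:
```python
from h import *
f=np.load('scene1.npz'); W=world('scene',f['d']).reshape(-1,3)
q=(np.hypot(W[:,0]-632,W[:,1]-101)<85)&(abs(W[:,2]-41)<4)
print(cv2.minAreaRect(W[q][:,:2].astype(np.float32)),np.median(W[q][:,2]))
q&=(np.hypot(W[:,0]-632,W[:,1]-101)<28);print(cv2.minAreaRect(W[q][:,:2].astype(np.float32)))
```

```text
((631.7728271484375, 101.03439331054688), (34.05002975463867, 140.52749633789062), 76.07899475097656) 39.52262811095608
((632.1355590820312, 100.93561553955078), (33.76760482788086, 40.86478042602539), 76.65129852294922)
```

The spindle is within 1 mm of the tray centre, at the right height and yaw. Knob is gripped, so lift it and cross to the small tray.

>>> {"fn": "drive_tool", "kwargs": {
  "plan": [
    [[1,0,0,10,0],[1,0,0,25,0],[1,0,0,40,0],[1,4.5,-16.7,30,0],[1,8,-31,5,0],[1,8,-31,0,0],[1,8,-31,0,0],[1,8,-31,0,0],[1,8,-31,0,0],[1,8,-31,0,0],[1,8,-31,0,0],[1,8,-31,0,0],[1,8,-31,0,0],[1,8,-31,0,0],[1,8,-31,0,0],[1,8,-31,0,0],[1,8,-31,0,0],[1,8,-31,0,0],[1,8,-31,0,0],[1,0,-26,0,0]]
  ]
}}

```text
clock: 10.48
position: [641.3, -307.6, 123.5]
ee_rot: [0.992, -0.122, 0.0, 0.0]
contact_force: [0.6, -0.1, -0.7]
gripper_width: 26.1
grasp_force: 59.0
```

>>> {"fn": "drive_tool", "kwargs": {
  "plan": [
    [[1,0,0,0,0],[1,0,0,0,0],[1,0,0,0,0]]
  ]
}}

```text
clock: 10.73
position: [640.1, -305.2, 123.5]
ee_rot: [0.992, -0.122, -0.0, -0.0]
contact_force: [0.5, 0.9, -0.5]
gripper_width: 26.3
grasp_force: 59.0
```

>>> {"fn": "drive_tool", "kwargs": {
  "plan": [
    [[1,0.9,15,0,0],[1,0,15.8,0,0],[1,0,0,0,0],[1,0,0,-15,0],[1,0,0,-20,0],[1,0,0,-20,0],[1,0,0,-15,0],[1,0,0,-10,0],[1,0,0,-7,0],[1,0,0,-5,0],[1,0,0,-4,0],[1,0,0,-3,0],[1,0,0,0,0],[1,0,0,0,0]]
  ]
}}

```text
clock: 11.9
position: [641.7, -274.9, 25.3]
ee_rot: [0.993, -0.122, 0.0, 0.0]
contact_force: [0.6, -0.6, -0.2]
gripper_width: 25.8
grasp_force: 59.0
```

>>> {"fn": "drive_tool", "kwargs": {
  "plan": [
    [[1,0,0,-2,0],[1,0,0,-1,0],[1,0,0,-1,0],[1,0,0,-0.5,0],[1,0,0,0,0],[1,0,0,0,0]]
  ]
}}

```text
clock: 12.4
position: [641.5, -274.8, 20.6]
ee_rot: [0.993, -0.122, 0.0, 0.0]
contact_force: [-0.4, -0.2, 1.4]
gripper_width: 26.2
grasp_force: 59.1
```

>>> {"fn": "drive_tool", "kwargs": {
  "plan": [
    [[-1,0,0,0,0],[-1,0,0,0,0],[-1,0,0,0,0],[-1,0,0,0,0],[-1,0,0,0,0],[-1,0,0,0,0],[-1,0,0,5,0],[-1,0,0,12,0],[-1,0,0,25,0],[-1,0,0,35,0],[-1,0,0,35,0],[-1,0,0,0,0],[-1,0,0,0,0]]
  ]
}}

```text
clock: 13.48
position: [643.3, -275.3, 137.3]
ee_rot: [0.993, -0.122, 0.004, 0.0]
contact_force: [-0.4, 0.3, -1.1]
gripper_width: 85.9
grasp_force: 0.0
```

Run:
```python
from h import *
s=read_state(); print(s['position'])
p,d=get_image('side'); np.savez('side2.npz',p=p,d=d)
p,d=get_image('scene'); cv2.imwrite('pics/s2.png',cv2.resize(p[130:330,80:280,::-1],None,fx=3,fy=3)); np.savez('scene2.npz',p=p,d=d)
for n in ['scene','side']:
    W=world(n,np.load(n+'2.npz')['d']).reshape(-1,3)
    q=(np.hypot(W[:,0]-641,W[:,1]+275)<26)&(abs(W[:,2]-50)<6);print(n,q.sum(),cv2.minEnclosingCircle(W[q][:,:2].astype(np.float32)),np.percentile(W[q][:,2],90))
```

```text
[ 643.33123086 -275.26902072  137.30787909]
scene 151 ((642.0990600585938, -274.7583923339844), 14.056440353393555) 51.43201945798179
side 54 ((641.351806640625, -270.13720703125), 13.563331604003906) 52.18426092753843
```

View pics/s2.png

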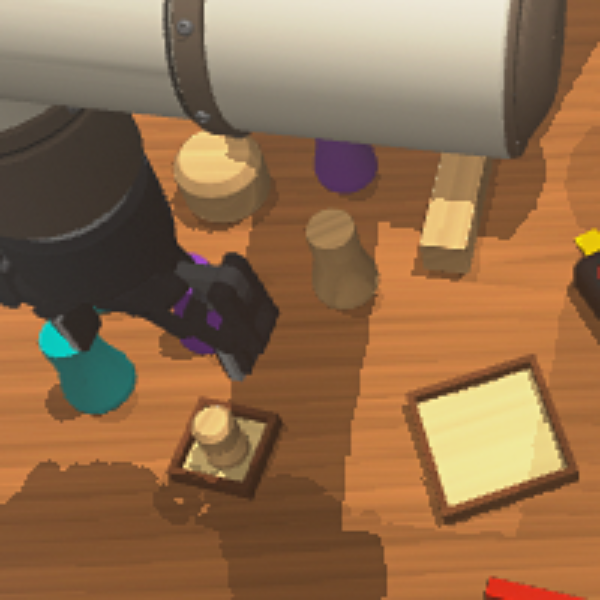

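The knob stands upright in the small tray at crop (215,440), within 1–2 mm of centre. Next is the bun foot, with the fingers closing along x to stay clear of the purple part.

>>> {"fn": "drive_tool", "kwargs": {
  "plan": [
    [[-1,-19.6,-2.1,0,-6.9],[-1,-19.6,-2.1,0,-6.9],[-1,-19.6,-2.1,0,-6.9],[-1,-19.6,-2.1,0,-6.9],[-1,-19.6,-2.1,0,-6.9],[-1,-19.6,-2.1,0,-6.9],[-1,-19.6,-2.1,0,-6.9],[-1,-19.6,-2.1,-5,-6.9],[-1,-19.6,-2.1,-5,-6.9],[-1,-19.6,-2.1,-5,-6.9],[-1,-19.6,-2.1,-5,-6.9],[-1,0,0,0,0],[-1,0,0,0,0],[-1,0,0,0,0],[-1,0,0,0,0]]
  ]
}}

```text
clock: 14.83
position: [426.7, -297.9, 112.2]
ee_rot: [0.708, -0.706, 0.0, -0.0]
contact_force: [0.3, -0.3, -0.1]
gripper_width: 85.2
grasp_force: 0.0
```

Run:
```python
from h import *
from scipy.spatial.transform import Rotation as Ro
s=read_state(); print(s['position'],s['ee_rot'])
p,d=get_image('wrist'); cv2.imwrite('pics/w1.png',p[:,:,::-1])
M=np.array(camera_model('wrist')['mount']); m=camera_model('wrist')
T=np.eye(4);T[:3,:3]=Ro.from_quat(s['ee_rot']).as_matrix();T[:3,3]=s['position']; A=np.linalg.inv(T@M)
W=world('wrist',d,dict(m,R=A[:3,:3],t=A[:3,3])).reshape(-1,3); W=W[d.ravel()>0]
q=(np.hypot(W[:,0]-425,W[:,1]+298)<45)&(abs(W[:,2]-46)<4);print(q.sum(),cv2.minEnclosingCircle(W[q][:,:2].astype(np.float32)),np.median(W[q][:,2]))
q=(np.hypot(W[:,0]-425,W[:,1]+298)<45)&(W[:,2]>20)&(W[:,2]<60);print(q.sum(),cv2.minEnclosingCircle(W[q][:,:2].astype(np.float32)),np.median(W[q][:,2]))
```

```text
[ 426.71101384 -297.93957035  112.24392154] [ 7.08047041e-01 -7.06165244e-01  1.87242772e-04 -9.01201473e-07]
4552 ((422.69366455078125, -300.192138671875), 29.407312393188477) 45.850603672236645
5797 ((422.6900939941406, -299.5926513671875), 32.95816421508789) 45.567501367534604
```

View pics/w1.png

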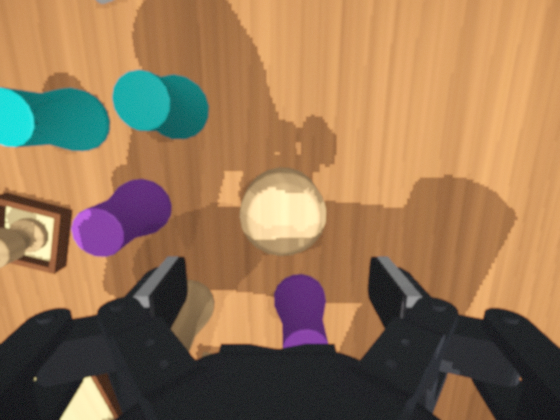

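The wrist view shows the bun foot at (283,212), between the open fingers, clear of the purple foot at (300,310). Its position from this view agrees with the others to about 2 mm.

>>> {"fn": "drive_tool", "kwargs": {
  "plan": [
    [[-1,-2.3,-0.7,-10,0],[-1,0,0,-15,0],[-1,0,0,-15,0],[-1,0,0,-15,0],[-1,0,0,-10,0],[-1,0,0,-10,0],[-1,0,0,-10,0],[-1,0,0,-10,0],[-1,0,0,-8,0],[-1,0,0,-6,0],[-1,0,0,0,0],[-1,0,0,0,0]]
  ]
}}

```text
clock: 15.88
position: [423.5, -298.6, 3.1]
ee_rot: [0.708, -0.707, -0.0, 0.0]
contact_force: [0.7, 1.0, -0.4]
gripper_width: 85.8
grasp_force: 0.0
```

>>> {"fn": "drive_tool", "kwargs": {
  "plan": [
    [[1,0,0,0,0],[1,0,0,0,0],[1,0,0,0,0],[1,0,0,0,0],[1,0,0,0,0],[1,0,0,0,0]]
  ]
}}

```text
clock: 16.38
position: [424.1, -298.8, 4.5]
ee_rot: [0.708, -0.706, 0.001, -0.0]
contact_force: [-0.1, 0.7, 6.2]
gripper_width: 64.4
grasp_force: 66.4
```

>>> {"fn": "drive_tool", "kwargs": {
  "plan": [
    [[1,0,0,8,0],[1,0,0,20,0],[1,0,0,32,0],[1,0,0,36,0],[1,0,0,28,0],[1,18,16.7,0,1.4],[1,18,16.7,0,1.4],[1,18,16.7,0,1.4],[1,18,16.7,0,1.4],[1,18,16.7,0,1.4],[1,18,16.7,0,1.4],[1,18,16.7,0,1.4],[1,18,16.7,0,1.4],[1,18,16.7,0,1.4],[1,18,16.7,0,1.4],[1,18,16.7,0,1.4],[1,18,16.7,0,1.4],[1,0,0,0,0],[1,0,0,0,0],[1,0,0,0,0]]
  ]
}}

```text
clock: 18.05
position: [638.8, -98.2, 127.2]
ee_rot: [0.803, -0.596, -0.0, 0.0]
contact_force: [0.1, -0.7, -0.5]
gripper_width: 65.0
grasp_force: 66.3
```

>>> {"fn": "drive_tool", "kwargs": {
  "plan": [
    [[1,1.8,0,-10,0],[1,0,0,-20,0],[1,0,0,-20,0],[1,0,0,-20,0],[1,0,0,-15,0],[1,0,0,-10,0],[1,0,0,-7,0],[1,0,0,-5,0],[1,0,0,-3,0],[1,0,0,-2,0],[1,0,0,0,0],[1,0,0,0,0],[1,0,0,0,0]]
  ]
}}

```text
clock: 19.13
position: [641.8, -98.1, 16.0]
ee_rot: [0.803, -0.596, 0.001, -0.0]
contact_force: [0.4, -0.9, -0.3]
gripper_width: 64.3
grasp_force: 66.3
```

>>> {"fn": "drive_tool", "kwargs": {
  "plan": [
    [[1,0,0,-2,0],[1,0,0,-1,0],[1,0,0,-1,0],[1,0,0,-1,0],[1,0,0,0,0],[1,0,0,0,0]]
  ]
}}

```text
clock: 19.63
position: [641.3, -98.1, 10.6]
ee_rot: [0.803, -0.596, 0.0, 0.0]
contact_force: [-1.5, 0.7, 2.2]
gripper_width: 64.2
grasp_force: 66.6
```

>>> {"fn": "drive_tool", "kwargs": {
  "plan": [
    [[-1,0,0,0,0],[-1,0,0,0,0],[-1,0,0,0,0],[-1,0,0,0,0],[-1,0,0,0,0],[-1,0,0,5,0],[-1,0,0,12,0],[-1,0,0,25,0],[-1,0,0,35,0],[-1,0,0,35,0],[-1,0,0,10,0],[-1,0,0,0,0],[-1,0,0,0,0]]
  ]
}}

```text
clock: 20.72
position: [641.7, -98.0, 134.1]
ee_rot: [0.803, -0.596, 0.001, -0.001]
contact_force: [-0.1, -0.3, 0.2]
gripper_width: 85.2
grasp_force: 0.0
```

>>> {"fn": "drive_tool", "kwargs": {
  "plan": [
    [[-1,-16.2,-13.2,0,0],[-1,-16.2,-13.2,0,0],[-1,-16.2,-13.2,0,0],[-1,-16.2,-13.2,0,0],[-1,-16.2,-13.2,0,0],[-1,-16.2,-13.2,0,0],[-1,-16.2,-13.2,0,0],[-1,-16.2,-13.2,0,0],[-1,0,0,0,0],[-1,0,0,0,0],[-1,0,0,0,0],[-1,0,0,0,0]]
  ]
}}

```text
clock: 21.72
position: [512.2, -203.3, 131.8]
ee_rot: [0.803, -0.595, -0.0, 0.0]
contact_force: [-0.5, -0.1, -0.3]
gripper_width: 85.4
grasp_force: 0.0
```

Run:
```python
from h import *
from scipy.spatial.transform import Rotation as Ro
s=read_state(); print(s['position'],s['ee_rot'])
p,d=get_image('wrist'); cv2.imwrite('pics/w2.png',p[:,:,::-1])
M=np.array(camera_model('wrist')['mount']); m=camera_model('wrist')
T=np.eye(4);T[:3,:3]=Ro.from_quat(s['ee_rot']).as_matrix();T[:3,3]=s['position']; A=np.linalg.inv(T@M)
W=world('wrist',d,dict(m,R=A[:3,:3],t=A[:3,3])).reshape(-1,3); W=W[d.ravel()>0]
q=(np.hypot(W[:,0]-511.5,W[:,1]+203.5)<35)&(abs(W[:,2]-72)<4);print('tap',q.sum(),cv2.minEnclosingCircle(W[q][:,:2].astype(np.float32)),np.median(W[q][:,2]))
for n in ['scene','side']:
    p,d=get_image(n); W=world(n,d).reshape(-1,3)
    q=(np.hypot(W[:,0]-641,W[:,1]+98)<45)&(abs(W[:,2]-52)<4);print('bun',n,q.sum(),cv2.minEnclosingCircle(W[q][:,:2].astype(np.float32)),np.median(W[q][:,2]))
```

```text
[ 512.15416557 -203.33722576  131.81592601] [ 8.03389133e-01 -5.95454283e-01 -2.69894630e-04  1.58771385e-04]
tap 1706 ((509.7715759277344, -204.37542724609375), 16.92268943786621) 71.93811226342913
bun scene 629 ((643.860107421875, -99.35311889648438), 29.19767951965332) 51.14351944357788
bun side 286 ((642.2080078125, -95.7449722290039), 30.72870445251465) 51.94284988965869
```

View pics/w2.png

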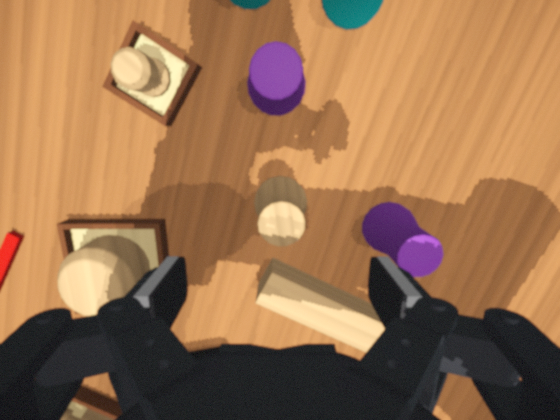

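The wrist view shows the pale tapered foot at (282,222) centred between the fingers, with purple parts at (277,75) and (418,255) clear. The bun foot is within 2 mm of its tray centre.

>>> {"fn": "drive_tool", "kwargs": {
  "plan": [
    [[-1,-0.9,-0.6,-12,0],[-1,0,0,-15,0],[-1,0,0,-15,0],[-1,0,0,-15,0],[-1,0,0,-15,0],[-1,0,0,-12,0],[-1,0,0,-8,0],[-1,0,0,-5,0],[-1,0,0,0,0],[-1,0,0,0,0],[1,0,0,0,0],[1,0,0,0,0],[1,0,0,0,0],[1,0,0,0,0],[1,0,0,0,0],[1,0,0,0,0],[1,0,0,0,0],[1,0,0,0,0]]
  ]
}}

```text
clock: 23.37
position: [511.3, -204.5, 36.0]
ee_rot: [0.803, -0.596, 0.001, -0.0]
contact_force: [-0.2, 0.4, 5.8]
gripper_width: 32.3
grasp_force: 60.0
```

>>> {"fn": "drive_tool", "kwargs": {
  "plan": [
    [[1,0,0,8,0],[1,0,0,22,0],[1,0,0,35,0],[1,0,0,35,0],[1,8.5,31.7,0,0],[1,8.5,31.7,0,0],[1,8.5,31.7,0,0],[1,8.5,31.7,0,0],[1,8.5,31.7,0,0],[1,8.5,31.7,0,0],[1,8.5,31.7,0,0],[1,8.5,31.7,0,0],[1,8.5,31.7,0,0],[1,8.5,31.7,0,0],[1,8.5,31.7,0,0],[1,8.5,31.7,0,0],[1,8.5,31.7,0,0],[1,8.5,31.7,0,0],[1,8.5,31.7,0,0]]
  ]
}}

```text
clock: 24.95
position: [637.9, 272.6, 134.9]
ee_rot: [0.803, -0.596, -0.0, 0.001]
contact_force: [0.0, 0.3, -0.3]
gripper_width: 32.3
grasp_force: 59.6
```

>>> {"fn": "drive_tool", "kwargs": {
  "plan": [
    [[1,0,0,0,0],[1,0,0,0,0],[1,0,0,0,0],[1,0,0,0,0]]
  ]
}}

```text
clock: 25.28
position: [637.8, 269.9, 135.1]
ee_rot: [0.803, -0.596, -0.0, 0.001]
contact_force: [0.4, -0.0, -0.6]
gripper_width: 32.6
grasp_force: 59.7
```

Target z is 42 (36 + 6), so I'll stop a little above it first.

>>> {"fn": "drive_tool", "kwargs": {
  "plan": [
    [[1,1.5,0.9,-10,0],[1,0,0,-18,0],[1,0,0,-20,0],[1,0,0,-15,0],[1,0,0,-10,0],[1,0,0,-7,0],[1,0,0,-5,0],[1,0,0,-4,0],[1,0,0,0,0],[1,0,0,0,0],[1,0,0,0,0]]
  ]
}}

```text
clock: 26.2
position: [640.3, 272.4, 47.2]
ee_rot: [0.803, -0.596, 0.0, -0.001]
contact_force: [-0.6, 0.1, -0.1]
gripper_width: 32.7
grasp_force: 59.7
```

>>> {"fn": "drive_tool", "kwargs": {
  "plan": [
    [[1,-0.6,-0.6,-2,0],[1,0,0,-1,0],[1,0,0,-1,0],[1,0,0,-1,0],[1,0,0,0,0],[1,0,0,0,0]]
  ]
}}

```text
clock: 26.7
position: [639.3, 271.5, 42.1]
ee_rot: [0.803, -0.596, 0.0, -0.0]
contact_force: [-2.2, -0.0, 4.5]
gripper_width: 32.4
grasp_force: 60.1
```

Contact on the tray floor. Release and retreat, then look.

>>> {"fn": "drive_tool", "kwargs": {
  "plan": [
    [[-1,0,0,0,0],[-1,0,0,0,0],[-1,0,0,0,0],[-1,0,0,0,0],[-1,0,0,0,0],[-1,0,0,0,0],[-1,0,0,6,0],[-1,0,0,15,0],[-1,0,0,30,0],[-1,0,0,40,0],[-1,0,0,40,0],[-1,-30,20,20,0],[-1,-30,20,0,0],[-1,-30,20,0,0],[-1,-30,20,0,0],[-1,0,0,0,0],[-1,0,0,0,0],[-1,0,0,0,0]]
  ]
}}

```text
clock: 28.2
position: [519.3, 351.6, 192.9]
ee_rot: [0.803, -0.595, 0.0, -0.0]
contact_force: [-0.5, -1.1, 0.3]
gripper_width: 85.8
grasp_force: 0.0
```

Run:
```python
from h import *
for n in ['scene','side']:
    p,d=get_image(n); W=world(n,d).reshape(-1,3); cv2.imwrite(f'pics/{n}9.png',p[:,:,::-1])
    for nm,x,y,r,z in [('bun/large 640.8,-98',641,-98,45,52),('tap/med 639.3,271',639,271,35,78),('knob/small 641,-274.4',641,-275,26,50)]:
        q=(np.hypot(W[:,0]-x,W[:,1]-y)<r)&(abs(W[:,2]-z)<4)
        if q.sum()>5: print(n,nm,q.sum(),cv2.minEnclosingCircle(W[q][:,:2].astype(np.float32)),np.median(W[q][:,2]))
    for nm,x,y,r,z in [('spindle',632,101,90,40),('strip',436,-119,90,34),('block',420,130,40,60)]:
        q=(np.hypot(W[:,0]-x,W[:,1]-y)<r)&(abs(W[:,2]-z)<4)
        if q.sum()>5: print(n,nm,q.sum(),cv2.minAreaRect(W[q][:,:2].astype(np.float32)),np.median(W[q][:,2]))
```

```text
scene bun/large 640.8,-98 617 ((644.3257446289062, -99.98893737792969), 28.982975006103516) 51.258860735642806
scene tap/med 639.3,271 238 ((641.2112426757812, 270.7000732421875), 17.04326820373535) 77.57648551151198
scene knob/small 641,-274.4 136 ((642.9597778320312, -274.83648681640625), 13.512434005737305) 49.763871544585356
scene spindle 699 ((631.5919189453125, 101.06425476074219), (33.91428756713867, 140.99435424804688), 76.14575958251953) 39.425135569883636
scene strip 815 ((431.0195007324219, -154.94337463378906), (105.25740814208984, 140.89620971679688), 80.02765655517578) 33.40088754175739
scene block 321 ((420.074462890625, 129.88104248046875), (43.630767822265625, 45.45343780517578), 50.42771911621094) 59.38464740880229
side bun/large 640.8,-98 212 ((645.3176879882812, -95.81071472167969), 28.667322158813477) 51.76265126056379
side tap/med 639.3,271 241 ((639.885498046875, 272.4364929199219), 17.371370315551758) 77.71200488992373
side spindle 294 ((631.1085205078125, 102.5940933227539), (39.83848190307617, 141.95948791503906), 76.08272552490234) 39.69398024188907
side strip 598 ((429.2608947753906, -152.71066284179688), (109.071533203125, 137.69195556640625), 79.86468505859375) 34.3263811096178
side block 388 ((419.1234130859375, 130.93605041503906), (47.419029235839844, 45.82162857055664), 49.83304214477539) 60.2034722549966
```

View pics/scene9.png

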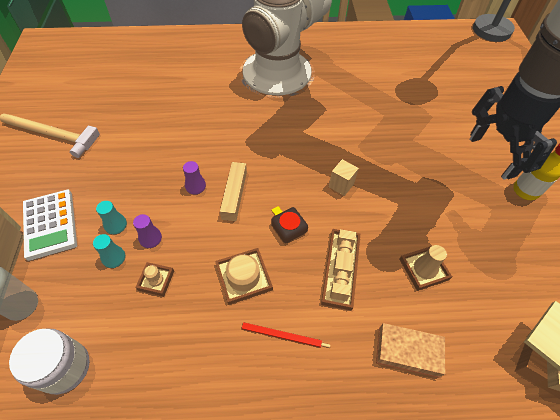

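The scene shows all four parts upright in their trays: knob (155,277), bun (243,272), spindle (340,268) and tapered foot (430,262). All are within about 4 mm of centre. The strip (233,190) and block (344,176) are unmoved. (The wide strip rectangle in the numbers includes the purple foot next to it.) Handing in.

```bash
python3 -c "
from bench import *
print(job_done())"
```

```text
the job is handed in; nothing more can be done
None
```

All four turned parts are in their own trays, upright, released and within about 5 mm of centre; the two offcuts look unmoved, and the job was handed in at about 28 s (no verdict was returned).

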